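# Switch on the lathe at its guarded toggle

## Task

Switch the lathe on at the box with the red guard: lift the red guard up and back with a fingertip, push the toggle beneath it all the way over to on (towards the hinge side), then tip the guard forward so that it drops fully shut over the switch. Do this by touch alone, without gripping or picking anything up. Leave the yellow guard, its toggle and everything else on the bench where they are.

Things in the scene. Friction and masses are not known exactly. Their poses are not given: they have to be found in the camera images.
- red_box: red-guarded switch box, bolted to the bench: grey, 140 (x) x 110 (y) x 60 mm high, flat top with a red hinged guard over a toggle. Origin on the bench; x from the lip side (roughly the robot's left) to the hinge side, y left, z up. Box spans x -55 to +85, y +-55 mm. Shut guard: 64 mm wide, top 110 mm above the bench, front skirt at x -43 mm
- red_guard (a joint): red guard, rad: 0 shut (own weight, no catch or spring), 1.65 open (on its stop). About 60 g. Opening carries the lip up and back over the hinge. Let go below about 0.9 it falls shut; above 1.15 it falls open and stays, its outer face then 45 to 60 mm beyond the hinge line in box +x, top about 180 mm above the bench
- red_toggle (a joint): toggle under the red guard, rad: 0 off (leans 0.4 to the lip side, box -x), 0.8 on (leans 0.4 to the hinge side); starts off, stays where left; about 1.5 N at the tip moves it. Bat 10 mm thick, white 13 mm knob at its end; pivot at box x -5, y 0, z 62 mm; top about 100 mm above the bench
- red_lip (a point): middle of the underside of the free edge of the red guard's thumb lip (flat, 64 mm wide, 4 mm thick, reaching 38 mm out from the skirt); moves with the guard. Shut: box x -81, y 0, z 106 mm, so the lip overhangs the box's lip-side face by 26 mm with free air beneath
- red_hinge (a point): middle of the red guard's hinge line, fixed to the box (box x +35, y 0, z 64 mm)
- red_toggle_tip (a point): end of the red box's toggle bat, 34 mm from its pivot; moves with the toggle
- yellow_box: yellow-guarded switch box, bolted to the bench: grey, 140 (x) x 110 (y) x 60 mm high, flat top with a yellow hinged guard over a toggle. Origin on the bench; x from the lip side (roughly the robot's left) to the hinge side, y left, z up. Box spans x -55 to +85, y +-55 mm. Shut guard: 64 mm wide, top 110 mm above the bench, front skirt at x -43 mm
- yellow_guard (a joint): yellow guard, rad: 0 shut (own weight, no catch or spring), 1.65 open (on its stop). About 60 g. Opening carries the lip up and back over the hinge. Let go below about 0.9 it falls shut; above 1.15 it falls open and stays, its outer face then 45 to 60 mm beyond the hinge line in box +x, top about 180 mm above the bench
- yellow_toggle (a joint): toggle under the yellow guard, rad: 0 off (leans 0.4 to the lip side, box -x), 0.8 on (leans 0.4 to the hinge side); may start off, on or between, stays where left; about 1.5 N at the tip moves it. Bat 10 mm thick, white 13 mm knob at its end; pivot at box x -5, y 0, z 62 mm; top about 100 mm above the bench
- yellow_toggle_tip (a point): end of the yellow box's toggle bat, 34 mm from its pivot
- oil_bottle: white plastic oil bottle with a red cap, 36 mm across, 110 mm tall, standing; origin at the centre of its underside (loose bystander)
- chuck_key: dark steel T-handled chuck key lying flat, 88 mm long (along its x), cross bar 90 mm (along its y), 13 mm high; origin on its underside (loose bystander)
- screwdriver: screwdriver lying flat along its x axis (loose bystander)
- collet: small steel collet standing, 34 mm across, 46 mm tall; origin at the centre of its underside (loose bystander)
- setup_block: dark steel block 75 x 50 x 25 mm; origin at the centre of its underside (loose bystander)
- mug: blue mug, 76 mm across, 90 mm tall; origin at the centre of its underside (loose bystander)
- grease_jar: orange jar with a black lid, 60 mm across, 60 mm tall; origin at the centre of its underside (loose bystander)

How it is judged:
By the outcome, as a careful person would: the job done as asked, in the order asked, and still so for the second after the job is handed in, with the robot touching nothing.
It also fails if it takes over 58 s, if anything falls off the work surface, if the arm or the gripper's body presses on something with over 40 N, if the wrist force passes 120 N, or if a joint passes its speed limit or range.

## Robot

A 7-joint arm with a two-finger parallel gripper is mounted at the origin on the work surface. World frame = base frame: x ahead of the robot, y to its left, z up, the work surface at z = 0. Lengths are in m, angles in rad, forces in N, time in s.
With the tool pointing down it reaches from about 0.425 to 0.875 m from the base axis. Payload 9.9 kg.
Tool frame: the origin (TCP) lies on the centre line of the jaws, within the pads' length; the fingertips stand 14 mm ahead of it and the grasp point (between the pads) lies 5 mm behind it; z points along the fingers, y is the direction in which the jaws open and shut (so a half turn about z gives the same grasp; the last joint's range is limited). The gripper opens to 85 mm and grips with 20 to 120 N. Pads are 22 mm wide; open, the fingers measure 114 mm over their backs; the gripper's body (76 mm by 85 mm) begins 54 mm behind the grasp point. The pads swing forward as they close: fully open they stand 13 mm farther back than shut.
Start: joints at [-1.259, 0.576, 0.025, 1.437, -0.015, 1.129, -0.057], TCP at [0.26, 0.623, 0.213] pointing down, gripper open.
Joint ranges: [-2.76, 2.76], [-0.34, 2.15], [-1.52, 1.57], [0.19, 2.46], [-1.09, 4.23], [0.17, 1.99], [-2.82, 2.82]. Speed limits (rad/s): [2.22, 2.22, 3.01, 3.01, 3.14, 3.14, 3.14].

## Interface

Orientations are given as [roll, pitch, yaw] about the fixed x, y, z axes, in that order (R = Rz(yaw) Ry(pitch) Rx(roll)).
In Python, from workcell import env, effector, get_state, vision, ticket, models gives the robot as it stands. The module is installed in compiled form; this text tells all that it offers. Calls block until the motion is done:
- env.move_to(position, orientation): joint-space move of the TCP to a pose.
- env.move_linear(position, rotation=None, speed=0.15, force_limit=None): straight line of the TCP; rotation=None keeps the orientation; speed is the mean speed in m/s. With force_limit (N) it stops when the force on the tool has changed by that much, and returns True; else False.
- env.move_j(angles): joint-space move.
- effector.grip(opening, force=None): finger opening in m; force is the grip in N (None keeps the last); returns when the fingers have stopped.
- env.wait(seconds).
- env.inverse_kinematics(position, orientation): joint angles nearest the present ones, or None.
- get_state(): the state.
- vision.camera(name): name is "side" or "top" or "wrist"; returns a dict with "img" (420x560x3 uint8, red, green, blue), "z_map" (420x560 float32, m along the optical axis (not along the pixel's ray), 0 where there is no reading), "fx", "fy", "cx", "cy" (pixels), "k1" (the pictures are not rectified: a ray, as slopes to the right and down, at radius r is drawn at 1 + k1 r^2 times it, then the intrinsics apply), "world_from_camera" (4x4, takes a point from camera to world coordinates); the wrist camera has in their place "hand_eye" (4x4, takes a point from camera to tool coordinates, whose origin is the TCP and whose axes are the flange's). Camera axes: x right, y down, z forward; pixel columns grow to the right and rows downward; lengths in m; the calibration is good to about 2 mm. A picture is of the moment at which its call begins: read the wrist's pose just before it.
A pose or a line that the arm cannot do raises env.IKError and nothing moves.
- ticket.sign_off(): hands the job in, once; it reports no verdict.
Trained networks look in a picture, given as the dict that the camera call returned (one of the last four; its "shot" number tells which), for a name from the list of things; names that differ only in an ending like _2 or _b are one class to them, and where a whole thing is asked for, a point or a joint stands for the part that bears it (a point fixed in the world has none). Each returns a list of dicts, best first, with "p" (0 to 1); they miss things now and then, are a little off and sometimes report something else, mostly with a low value. They report only what shows in the picture. A call takes as long as a camera call.
- models.trace(picture, query): "pixels" (420x560 bool, what is visible of it) and "rect" ([left, top, right, bottom] in pixels, round what is visible of it).
The state is a dict: "time": time; "joints": joint angles; "qvel": joint speeds; "effort": joint torques, N m; "tcp_pos": TCP position; "tcp_rot": TCP orientation; "ft_force": force on the tool from outside, world axes, zero at the start; "ft_torque": the same for the moment, N m; "grip_width": finger opening in m.
Only numpy, scipy, OpenCV 4.12 (cv2) and the standard library are available. Lean on these libraries where they do the work, as an engineer would, in place of code of your own. Each camera call takes 0.05 s, during which the arm holds its last target. There are 200 camera calls.

## Working session

There is one attempt and no reset: what is moved stays moved. The work goes in short steps, each a Python script; the robot and the scene stay as the last script left them, time stands still between calls to the robot, and variables do not carry over. Pictures are saved under pics/ and viewed, about 8 in all and at most 12, crops included, and the job is handed in when it is done.

```bash
mkdir -p pics; cat > h.py <<'E'
import numpy as np, cv2
from workcell import env, effector, get_state, vision, ticket, models
def world(c, mask=None):
    z=c["z_map"]; v,u=np.nonzero((z>0) if mask is None else (mask&(z>0)))
    p=np.stack([(u-c["cx"])/c["fx"],(v-c["cy"])/c["fy"]],1); q=p.copy()
    for _ in range(10): q=p/(1+c["k1"]*(q**2).sum(1,keepdims=True))
    d=z[v,u][:,None]; P=np.hstack([q*d,d,np.ones_like(d)])
    return (P@np.array(c["world_from_camera"]).T)[:,:3],u,v
def save(c,n): cv2.imwrite(f"pics/{n}.png",cv2.cvtColor(c["img"],cv2.COLOR_RGB2BGR))
E
python3 - <<'E'
from h import *
t=vision.camera("top"); s=vision.camera("side")
save(t,"top0"); save(s,"side0")
print(get_state()["time"],t["world_from_camera"],s["world_from_camera"])
for c,n in((t,"top"),(s,"side")):
  for q in ("red_guard","red_box","yellow_guard","red_lip"):
    for r in models.trace(c,q)[:2]:
      P,_,_=world(c,r["pixels"]); print(n,q,r["p"],r["rect"],len(P), np.percentile(P,[2,50,98],axis=0).round(3).tolist() if len(P) else '')
E
```

```text
0.1 [[-0.02862917 -0.99738207  0.06640321  0.54038573]
 [-0.99958227  0.02830277 -0.00585119  0.00990781]
 [ 0.00395648 -0.06654299 -0.99777571  1.30619848]
 [ 0.          0.          0.          1.        ]] [[ 0.92812539 -0.22484501  0.2966951   0.23920648]
 [-0.37193806 -0.52654618  0.76446791 -0.98829487]
 [-0.01566312 -0.81987428 -0.5723293   0.85794542]
 [ 0.          0.          0.          1.        ]]
top red_guard 0.61 [350.0, 205.0, 388.3, 254.9] 1255 [[0.493, -0.266, 0.065], [0.549, -0.223, 0.109], [0.606, -0.183, 0.114]]
top red_guard 0.59 [200.7, 201.9, 231.0, 255.7] 1285 [[0.509, 0.133, 0.061], [0.565, 0.165, 0.11], [0.625, 0.201, 0.114]]
top red_box 0.81 [191.8, 199.2, 241.1, 282.0] 2573 [[0.457, 0.115, 0.034], [0.537, 0.164, 0.065], [0.62, 0.223, 0.114]]
top yellow_guard 0.73 [350.4, 205.9, 386.6, 256.2] 1285 [[0.494, -0.267, 0.067], [0.55, -0.225, 0.109], [0.607, -0.183, 0.114]]
top yellow_guard 0.49 [214.3, 156.2, 247.5, 188.0] 112 [[0.686, 0.092, 0.006], [0.757, 0.128, 0.01], [0.769, 0.163, 0.018]]
top red_lip 0.66 [198.5, 204.5, 229.4, 256.6] 1290 [[0.508, 0.133, 0.061], [0.563, 0.164, 0.11], [0.623, 0.201, 0.114]]
side red_guard 0.88 [217.4, 183.2, 261.2, 211.7] 860 [[0.509, 0.13, 0.07], [0.556, 0.143, 0.11], [0.623, 0.199, 0.115]]
side red_box 0.93 [195.9, 184.4, 260.5, 237.4] 2351 [[0.455, 0.108, 0.002], [0.533, 0.136, 0.061], [0.623, 0.223, 0.114]]
side yellow_guard 0.56 [260.8, 267.7, 314.1, 301.9] 1474 [[0.491, -0.27, 0.071], [0.542, -0.242, 0.11], [0.608, -0.191, 0.114]]
side red_lip 0.57 [218.2, 183.5, 262.2, 210.0] 872 [[0.51, 0.13, 0.067], [0.556, 0.143, 0.11], [0.624, 0.199, 0.115]]
```

```bash
python3 - <<'E'
import cv2,numpy as np
a=cv2.imread("pics/top0.png");b=cv2.imread("pics/side0.png")
x=cv2.resize(a[140:300,150:420],None,fx=2.9,fy=2.9,interpolation=2)
cv2.imwrite("pics/topc.png",x)
E
```

```text
(no output)
```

View pics/topc.png

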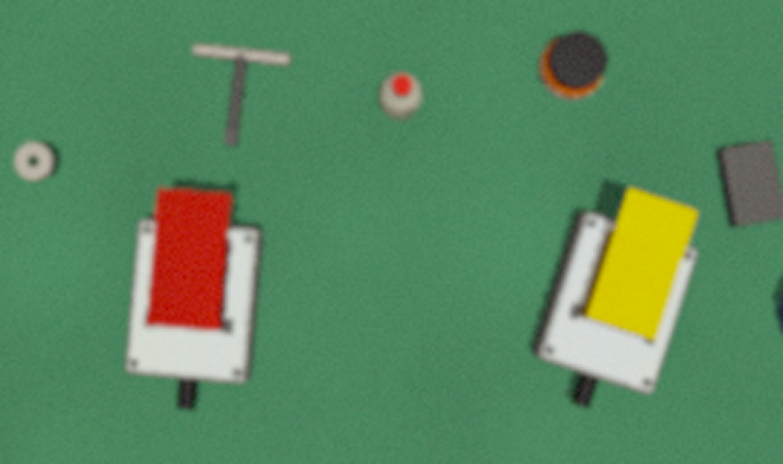

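View pics/side0.png

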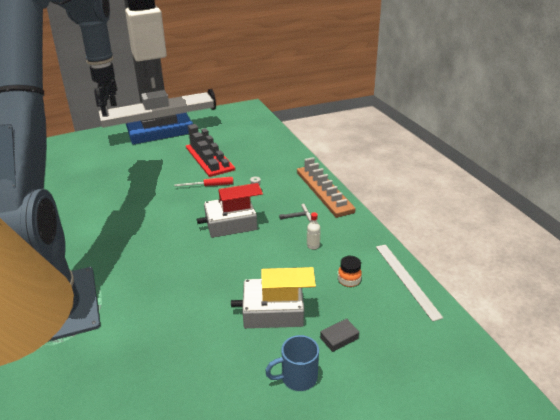

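The pictures show the red box at left of the workspace (crop px 190,270) with its lip pointing away from the robot, at world +x. Box +x therefore points towards the robot, whatever the text says about "robot's left". Next I fit the pose and scan IK for a sideways finger.

```bash
cat > pose.py <<'E'
from h import *
E
python3 - <<'E'
from h import *
t=vision.camera("top"); s=vision.camera("side")
for c,n in((t,"top"),(s,"side")):
  P,u,v=world(c); img=c["img"][v,u].astype(int)
  near=(abs(P[:,0]-.55)<.12)&(abs(P[:,1]-.165)<.1)
  red=near&(img[:,0]>120)&(img[:,1]<70)&(P[:,2]>.1)
  r=cv2.minAreaRect(P[red][:,:2].astype(np.float32)); print(n,"lid",r,np.median(P[red][:,2]),cv2.boxPoints(r).round(4).tolist())
  b=near&(abs(P[:,2]-.06)<.006)&(img.min(1)>120)
  r=cv2.minAreaRect(P[b][:,:2].astype(np.float32)); print("box",r,np.median(P[b][:,2]),cv2.boxPoints(r).round(4).tolist())
for q in ("oil_bottle","collet","chuck_key","screwdriver"):
  for r in models.trace(t,q)[:1]:
    P,_,_=world(t,r["pixels"]); print(q,r["p"],np.percentile(P,[5,50,95],axis=0).round(3).tolist())
from scipy.spatial.transform import Rotation as R
from itertools import product
st=get_state();print(st["tcp_rot"],st["tcp_pos"],st["grip_width"])
# tool z direction: az (world heading), el (below horizontal); spin about tool z
for az,el in product([-90,-60,-45,0,45,60,90],[0,15,30,45]):
  out=[]
  for sp in (0,90,180,270):
    a,e=np.radians([az,el]); z=np.array([np.cos(a)*np.cos(e),np.sin(a)*np.cos(e),-np.sin(e)])
    x=np.array([-np.sin(a),np.cos(a),0]); M=np.c_[x,np.cross(z,x),z]@R.from_euler("z",sp,degrees=True).as_matrix()
    o=R.from_matrix(M).as_euler("xyz")
    q=[env.inverse_kinematics(p,o) is not None for p in ([.60,.13,.085],[.60,.13,.12],[.56,.13,.18],[.50,.13,.18])]
    out.append("".join("01"[int(k)] for k in q))
  print(az,el,out)
E
```

```text
top lid ((0.5680758357048035, 0.1645166575908661), (0.06322350353002548, 0.11485479027032852), 84.06655883789062) 0.10982143664698074 [[0.5077000260353088, 0.13899999856948853], [0.6219000220298767, 0.12710000574588776], [0.6284999847412109, 0.1899999976158142], [0.51419997215271, 0.20190000534057617]]
box ((0.5308204293251038, 0.17035692930221558), (0.10815922915935516, 0.13708893954753876), 84.0499038696289) 0.05959321698647835 [[0.4569999873638153, 0.12370000034570694], [0.5934000015258789, 0.10949999839067459], [0.6046000123023987, 0.21699999272823334], [0.4683000147342682, 0.2312999963760376]]
side lid ((0.5673633217811584, 0.16206955909729004), (0.0641169548034668, 0.11651274561882019), 84.76898956298828) 0.11175417340302901 [[0.5063999891281128, 0.1354999989271164], [0.6225000023841858, 0.12479999661445618], [0.6283000111579895, 0.18870000541210175], [0.5123000144958496, 0.19930000603199005]]
box ((0.5331763029098511, 0.16579189896583557), (0.11021605134010315, 0.14020273089408875), 82.6924057006836) 0.06127037133578739 [[0.45660001039505005, 0.11999999731779099], [0.595700025
[... 1003 characters left out ...]
000', '0000', '0000', '0000']
0 30 ['0000', '0000', '0000', '0000']
0 45 ['0100', '0100', '0100', '0100']
45 0 ['1100', '1100', '1100', '1100']
45 15 ['0000', '0000', '1000', '0000']
45 30 ['1100', '1100', '1100', '1100']
45 45 ['1110', '1110', '1110', '1110']
60 0 ['0001', '0001', '0001', '0001']
60 15 ['1010', '1010', '1011', '1010']
60 30 ['1100', '1101', '1101', '1101']
60 45 ['1111', '1111', '0010', '1111']
90 0 ['1111', '1111', '1111', '1111']
90 15 ['1111', '1111', '1111', '1111']
90 30 ['1111', '1111', '1111', '1111']
90 45 ['1111', '1111', '1111', '1111']<sys>:0: UserWarning: Gimbal lock detected. Setting third angle to zero since it is not possible to uniquely determine all angles.
```

```bash
cat >> h.py <<'E'
from scipy.spatial.transform import Rotation as R
O=np.array([.546,.166,0]); a=np.radians(-6)
BX=-np.array([np.cos(a),np.sin(a),0]); BY=np.array([-BX[1],BX[0],0])
def B(x,y,z): return O+(x*BX+y*BY)/1000+np.array([0,0,z/1000])   # box mm -> world
def ori(z,jaw):  # tool z direction and jaw axis
    z=z/np.linalg.norm(z); y=jaw-z*(jaw@z); y/=np.linalg.norm(y)
    return R.from_matrix(np.c_[np.cross(y,z),y,z]).as_euler("xyz")
e=np.radians(20); TZ=-BY*np.cos(e)-np.array([0,0,np.sin(e)])
def side(x,y,z): return B(x,y,z)-.014*TZ     # TCP for the fingertip at box point
E
python3 - <<'E'
from h import *
st=get_state(); q0=np.array(st["joints"])
for n,j in (("bx",BX),("-bx",-BX),("up",np.array([0,0,1.])),("dn",np.array([0,0,-1.]))):
  for p in ((-68,160,330),(-68,0,76),(34,0,168)):
    q=env.inverse_kinematics(side(*p),ori(TZ,j)); print(n,p,None if q is None else (np.array(q).round(2),np.abs(q-q0).max().round(2)))
q=env.inverse_kinematics([.45,.2,.4],st["tcp_rot"]); print(q)
E
```

```text
bx (-68, 160, 330) (array([ 0.5 ,  0.69,  0.02,  1.6 , -1.05,  1.64, -2.33]), np.float64(2.27))
bx (-68, 0, 76) (array([ 0.98,  1.57, -1.51,  1.81,  0.51,  0.68,  2.78]), np.float64(2.84))
bx (34, 0, 168) (array([ 0.84,  0.93, -0.85,  2.09, -0.94,  0.73, -2.21]), np.float64(2.16))
-bx (-68, 160, 330) (array([ 0.5 ,  0.69,  0.02,  1.6 , -1.05,  1.64,  0.81]), np.float64(1.76))
-bx (-68, 0, 76) (array([ 0.66,  1.09, -0.65,  1.82, -0.92,  0.83,  0.96]), np.float64(1.92))
-bx (34, 0, 168) (array([ 0.87,  0.96, -0.91,  2.09, -0.89,  0.69,  0.88]), np.float64(2.13))
up (-68, 160, 330) (array([ 0.49,  0.69,  0.04,  1.6 , -1.06,  1.65,  2.39]), np.float64(2.44))
up (-68, 0, 76) (array([ 0.96,  1.48, -1.39,  1.81,  0.28,  0.62,  1.43]), np.float64(2.22))
up (34, 0, 168) (array([ 1.03,  1.18, -1.29,  2.08, -0.27,  0.49,  1.81]), np.float64(2.29))
dn (-68, 160, 330) (array([ 0.5 ,  0.69,  0.02,  1.6 , -1.05,  1.64, -0.76]), np.float64(1.76))
dn (-68, 0, 76) (array([ 0.65,  1.08, -0.63,  1.82, -0.94,  0.84, -0.6 ]), np.float64(1.91))
dn (34, 0, 168) (array([ 0.84,  0.93, -0.85,  2.09, -0.94,  0.73, -0.64]), np.float64(2.1))
[-0.69380871  0.18043882  0.22673717  1.56416304 -0.04090618  1.4016736
  0.71122598]
```

```bash
python3 - <<'E'
from h import *
st=get_state(); q0=np.array(st["joints"])
for e in (20,30):
 e=np.radians(e);TZ=BY*np.cos(e)-np.array([0,0,np.sin(e)])
 for n,j in (("bx",BX),("-bx",-BX),("up",np.array([0,0,1.])),("dn",np.array([0,0,-1.]))):
  for p in ((-68,-160,330),(-68,-130,100),(-68,0,76),(34,0,168)):
    q=env.inverse_kinematics(B(*p)-.014*TZ,ori(TZ,j)); print(n,p,None if q is None else (np.array(q).round(2),np.abs(q-q0).max().round(2)))
E
```

```text
bx (-68, -160, 330) None
bx (-68, -130, 100) None
bx (-68, 0, 76) (array([-0.91,  1.25,  0.42,  1.12,  0.44,  1.7 ,  2.31]), np.float64(2.37))
bx (34, 0, 168) (array([-0.74,  1.01, -0.2 ,  1.36,  0.7 ,  1.94,  1.92]), np.float64(1.98))
-bx (-68, -160, 330) None
-bx (-68, -130, 100) None
-bx (-68, 0, 76) (array([-0.97,  1.3 ,  0.6 ,  1.12,  0.32,  1.65, -0.73]), np.float64(0.72))
-bx (34, 0, 168) (array([-1.12,  1.1 ,  0.61,  1.38,  0.32,  1.65, -0.78]), np.float64(0.72))
up (-68, -160, 330) None
up (-68, -130, 100) None
up (-68, 0, 76) (array([-1.08,  1.43,  0.99,  1.13,  0.02,  1.59, -2.05]), np.float64(2.0))
up (34, 0, 168) (array([-1.25,  1.25,  1.  ,  1.39,  0.08,  1.57, -2.06]), np.float64(2.01))
dn (-68, -160, 330) None
dn (-68, -130, 100) None
dn (-68, 0, 76) (array([-0.8 ,  1.22,  0.15,  1.11,  0.62,  1.8 ,  0.6 ]), np.float64(0.67))
dn (34, 0, 168) (array([-0.89,  1.01,  0.12,  1.37,  0.57,  1.81,  0.51]), np.float64(0.68))
bx (-68, -160, 330) None
bx (-68, -130, 100) (array([-0.95,  1.28,  0.49,  0.77,  0.27,  1.89,  2.42]), np.float64(2.48))
bx (-68, 0, 76) (array([-0.87, 
[... 380 characters left out ...]
 0, 168) (array([-1.11,  0.99,  0.6 ,  1.44,  0.27,  1.55, -0.76]), np.float64(0.71))
up (-68, -160, 330) None
up (-68, -130, 100) (array([-1.05,  1.39,  0.98,  0.78, -0.1 ,  1.85, -2.06]), np.float64(2.01))
up (-68, 0, 76) (array([-1.08,  1.32,  0.97,  1.21, -0.04,  1.48, -2.03]), np.float64(1.97))
up (34, 0, 168) (array([-1.25,  1.14,  0.99,  1.44,  0.02,  1.49, -2.05]), np.float64(2.0))
dn (-68, -160, 330) None
dn (-68, -130, 100) (array([-0.86,  1.25,  0.16,  0.76,  0.51,  1.96,  0.72]), np.float64(0.83))
dn (-68, 0, 76) (array([-0.77,  1.11,  0.13,  1.2 ,  0.56,  1.66,  0.61]), np.float64(0.66))
dn (34, 0, 168) (array([-0.86,  0.9 ,  0.1 ,  1.42,  0.52,  1.7 ,  0.52]), np.float64(0.57))
```

```bash
python3 - <<'E'
from h import *
effector.grip(0.0,20)
q0=np.array(get_state()["joints"])
env.move_to([.40,.12,.42],ori(np.array([0,0,-1.]),-BX))
print(get_state()["time"],np.round(get_state()["joints"],2))
J=ori(TZ,-BX)
env.move_to(side(-68,70,300),J); print(get_state()["time"],np.round(get_state()["joints"],2))
env.move_linear(side(-68,70,100),speed=.15); s=get_state(); print(s["time"],np.round(s["joints"],2),s["ft_force"],s["grip_width"])
c=vision.camera("side"); save(c,"s1")
for p in ((-68,5,76),(-68+40,5,130),(34,5,168)): print(env.inverse_kinematics(side(*p),J))
E
```

```text
3.5917 [-0.91  0.04  0.54  1.67 -0.02  1.43 -0.47]
5.3333 [ 0.5   0.68 -0.2   1.72 -1.07  1.39  0.81]
6.8167 [ 0.53  0.98 -0.24  1.78 -1.07  1.19  1.1 ] [-0.36143066 -0.38853073  0.52649631] -0.00018278096863398667
[ 0.54816115  1.03309251 -0.43706784  1.82595082 -1.07713221  0.98150988
  1.08863246]
[ 0.60644888  0.93005735 -0.49957033  1.93699222 -1.07877188  0.95851273
  1.06985641]
[ 0.71466736  0.85373413 -0.61844222  2.08833815 -1.07937836  0.88657172
  1.08127351]
```

View pics/s1.png

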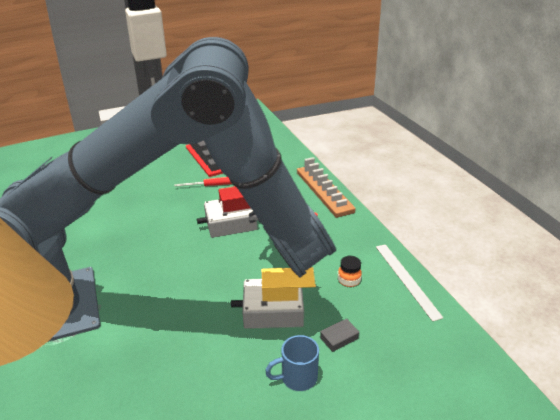

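The finger is alongside the red lip and the wrist is near the yellow box, at px (310,265), but the insertion moves it away from there. Next I insert and lift.

```bash
python3 - <<'E'
from h import *
def st(n):
  s=get_state(); print(n,round(s["time"],2),np.round(s["joints"],2),np.round(s["ft_force"],1))
env.move_linear(side(-68,70,76),speed=.12)
hit=env.move_linear(side(-68,5,76),speed=.12,force_limit=6); st(f"in {hit}")
if not hit:
  for k,th in enumerate(np.arange(.1,1.46,.15)):
    s_,h=-100,27
    # the tip stands 10 mm lower than the finger axis at the lip's side edge while under it
    x=35+s_*np.cos(th)+h*np.sin(th); z=64-s_*np.sin(th)+h*np.cos(th)
    if env.move_linear(side(x,5,z-10),speed=.08,force_limit=20): st("HIT"); break
    if k%3==0: st(round(th,2))
st("end")
c=vision.camera("side"); save(c,"s2")
t=vision.camera("top"); save(t,"t2")
for cc in(c,t):
 for r in models.trace(cc,"red_guard")[:1]:
  P,_,_=world(cc,r["pixels"]); L=np.c_[(P-O)@BX,(P-O)@BY,P[:,2]]*1000; print(r["p"],len(P),np.percentile(L,[3,50,97],axis=0).round().tolist())
a=cv2.imread("pics/s2.png")[140:300,160:370]; b=cv2.imread("pics/t2.png")[140:300,150:360]
cv2.imwrite("pics/st2.png",cv2.resize(np.hstack([a,b]),None,fx=1.9,fy=1.9,interpolation=2))
E
```

```text
in False 7.91 [ 0.55  1.03 -0.44  1.83 -1.08  0.98  1.09] [-0.9 -0.1 -0.6]
0.1 8.26 [ 0.56  1.01 -0.45  1.85 -1.08  0.98  1.08] [-0.8 -0.2  0.5]
0.55 9.28 [ 0.6   0.93 -0.49  1.92 -1.08  0.97  1.06] [ 0.2 -0.9  0. ]
1.0 10.31 [ 0.66  0.88 -0.56  2.02 -1.08  0.92  1.07] [-0.6 -1.2  0.3]
1.45 11.33 [ 0.75  0.88 -0.66  2.13 -1.08  0.83  1.11] [ 0.  -0.3 -0.3]
end 11.33 [ 0.75  0.88 -0.66  2.13 -1.08  0.83  1.11] [ 0.  -0.3 -0.3]
0.41 68 [[-81.0, -28.0, 109.0], [-72.0, 2.0, 112.0], [-63.0, 30.0, 115.0]]
0.71 1262 [[-76.0, -32.0, 91.0], [-18.0, 0.0, 110.0], [36.0, 30.0, 114.0]]
```

View pics/st2.png

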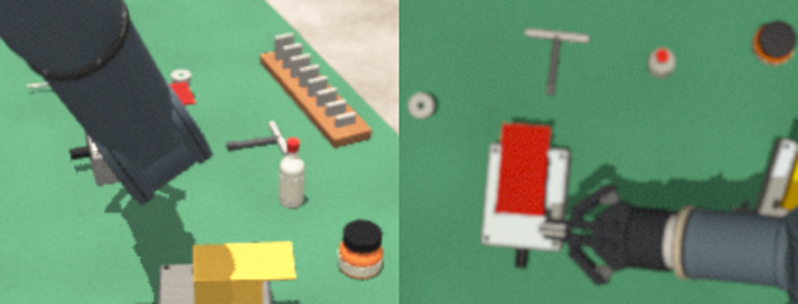

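The guard is still shut, with the fingertip beside its right edge (px 550,228 in the pasted top view). I compare the actual tip position with the commanded one.

```bash
python3 - <<'E'
from h import *
s=get_state(); print(s["tcp_pos"],s["tcp_rot"]); M=R.from_euler("xyz",s["tcp_rot"]).as_matrix()
print("cmd",side(35-100*np.cos(1.45)+27*np.sin(1.45),5,54+100*np.sin(1.45)+27*np.cos(1.45)),"z",M[:,2],TZ)
t=vision.camera("top"); P,u,v=world(t)
L=np.c_[(P-O)@BX,(P-O)@BY,P[:,2]]*1000
T=(P-s["tcp_pos"])@M*1000
m=(P[:,2]>.125)&(abs(T[:,0])<30)&(abs(T[:,1])<60)&(T[:,2]>-150)
for lo in range(-80,30,10):
  k=m&(T[:,2]>=lo)&(T[:,2]<lo+10)
  if k.sum(): print(lo,k.sum(),"T",T[k].min(0).round(),T[k].max(0).round(),"L",np.median(L[k],0).round())
x=cv2.resize(t["img"][195:300,170:310],None,fx=5.5,fy=5.5,interpolation=2); cv2.imwrite("pics/t3.png",x[:,:,::-1])
E
```

```text
[0.49514022 0.15310477 0.1613339 ] [ 3.14006699 -1.22162401  1.46735328]
cmd [0.49462179 0.15314436 0.16131316] z [ 0.09854503  0.93447468 -0.34211979] [ 0.09822463  0.93454489 -0.34202014]
-80 139 T [-12. -40. -80.] [ 17.  41. -70.] L [ 56.  86. 197.]
-70 95 T [ -7. -34. -70.] [ 18.  33. -60.] L [ 49.  76. 194.]
-60 44 T [ -4. -15. -60.] [ 15.  16. -50.] L [ 50.  66. 188.]
-50 35 T [  5. -11. -49.] [ 15.  10. -40.] L [ 49.  58. 185.]
-40 44 T [ -2. -12. -40.] [ 15.  12. -30.] L [ 50.  49. 182.]
-30 32 T [ -1. -13. -30.] [ 14.  11. -21.] L [ 50.  40. 180.]
-20 1 T [  8.  -2. -18.] [  8.  -2. -18.] L [ 51.  32. 175.]
```

View pics/t3.png

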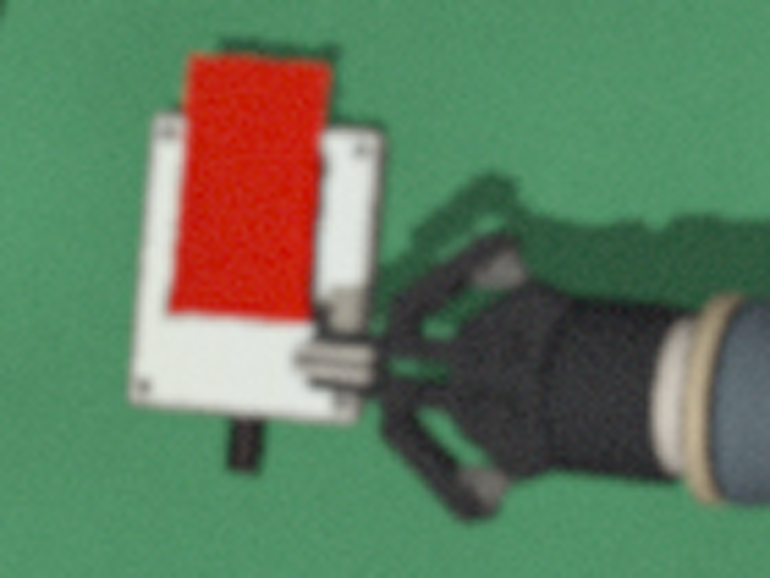

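```bash
python3 - <<'E'
from h import *
s=get_state(); M=R.from_euler("xyz",s["tcp_rot"]).as_matrix()
t=vision.camera("top"); W=np.linalg.inv(np.array(t["world_from_camera"]))
def px(p):
  c=W@np.r_[p,1]; q=c[:2]/c[2]; q=q*(1+t["k1"]*(q@q)); return np.array([q[0]*t["fx"]+t["cx"],q[1]*t["fy"]+t["cy"]])
for z in (14,0,-20,-40,-60): print(z,((px(s["tcp_pos"]+M@[0,0,z/1000])-[170,195])*5.5).round())
for p in((-81,32,110),(-81,-32,110),(35,32,110),(-55,55,60),(85,55,60),(85,-55,60)): print(p,((px(B(*p))-[170,195])*5.5).round())
z=t["z_map"][195+60:195+72,170+50:170+76]; print((z*1000).astype(int))
E
```

```text
14 [234. 347.]
0 [263. 350.]
-20 [304. 354.]
-40 [346. 358.]
-60 [388. 362.]
(-81, 32, 110) [330.  62.]
(-81, -32, 110) [191.  51.]
(35, 32, 110) [310. 316.]
(-55, 55, 60) [384. 127.]
(85, 55, 60) [361. 422.]
(85, -55, 60) [130. 403.]
[[1244 1237 1241 1237 1239 1238 1238 1230 1124 1121 1120 1124 1129 1131
  1243 1243 1247 1270 1301 1114 1111 1112 1114 1109 1109 1113]
 [1238 1242 1239 1236 1240 1238 1123 1126 1121 1123 1121 1118 1120 1116
  1115 1115 1112 1115 1111 1107 1105 1104 1108 1102 1104 1104]
 [1241 1238 1238 1240 1241 1240 1124 1122 1123 1121 1120 1122 1115 1119
  1118 1116 1113 1114 1107 1108 1106 1104 1100 1104 1102 1100]
 [1240 1239 1241 1240 1120 1122 1118 1115 1116 1114 1117 1120 1118 1116
  1116 1113 1114 1116 1109 1103 1102 1108 1101 1103 1102 1100]
 [1235 1239 1237 1243 1118 1119 1120 1116 1117 1113 1118 1115 1113 1112
  1112 1112 1109 1107 1107 1107 1104 1104 1102 1104 1102 1103]
 [1238 1245 1236 1126 1118 1122 1117 1117 1113 1116 1117 1117 1112 1113
  1111 1109 1111 1113 1108 1106 1103 1105 1103 1107 1104 1102]
 [1237 1239 1237 1125 1121 1118 1114 1116 1119 1112 1116 1117 1111 1108
  1112 1113 1107 1107 1111 1113 1106 1103 1104 1100 1099 1101]
 [1237 1238 1237 1122 1116 1120 1118 1121 1115 1112 1119 1113 1110 1113
  1110 1114 1107 1107 1115 1122 1124 1294 1297 1297 1294 1297]
 [1242 1236 1239 1238 1233 1240 1122 1121 1120 1114 1117 1121 1113 1115
  1111 1110 1111 1111 1115 1106 1106 1104 1115 1116 1121 1121]
 [1234 1241 1240 1235 1241 1241 1122 1120 1120 1118 1114 1121 1117 1113
  1115 1112 1111 1111 1106 1108 1102 1101 1107 1101 1099 1103]
 [1243 1241 1240 1239 1242 1237 1240 1120 1119 1118 1118 1118 1119 1114
  1117 1116 1108 1108 1104 1107 1102 1100 1104 1105 1101 1102]
 [1238 1231 1240 1235 1239 1239 1236 1233 1238 1233 1238 1239 1236 1117
  1115 1117 1111 1112 1105 1104 1100 1103 1105 1104 1099 1100]]
```

The projection and depth agree that the real fingertip sits at about T_z = −18 mm in the tool frame, not +14. The finger stopped about 5 mm short of the lip and nothing was touched. I take the tip from measurement and redo the move.

```bash
sed -i 's/^def side.*/def side(x,y,z): return B(x,y,z)+.018*TZ     # measured: tip 18 mm behind TCP/' h.py
cat > lift.py <<'E'
from h import *
def st(n):
  s=get_state(); print(n,round(s["time"],2),np.round(s["joints"],2),np.round(s["ft_force"],1))
env.move_linear(side(43,75,165),speed=.2)
env.move_linear(side(-68,75,120),speed=.2)
env.move_linear(side(-68,75,76),speed=.15); st("pre")
hit=env.move_linear(side(-68,3,76),speed=.12,force_limit=6); st(f"in {hit}")
if not hit:
  for k,th in enumerate(np.arange(.1,1.46,.15)):
    x=35-100*np.cos(th)+27*np.sin(th); z=64+100*np.sin(th)+27*np.cos(th)
    if env.move_linear(side(x,3,z-10),speed=.08,force_limit=20): st("HIT"); break
st("end")
t=vision.camera("top"); save(t,"t4"); P,u,v=world(t); img=t["img"][v,u].astype(int)
L=np.c_[(P-O)@BX,(P-O)@BY,P[:,2]]*1000
k=(img[:,0]>110)&(img[:,1]<70)&(img[:,2]<70)&(abs(L[:,1])<60)&(abs(L[:,0])<150)
print(k.sum(),np.percentile(L[k],[3,50,97],axis=0).round().tolist())
M=R.from_euler("xyz",get_state()["tcp_rot"]).as_matrix(); T=(P-get_state()["tcp_pos"])@M*1000
m=(abs(T[:,0])<25)&(abs(T[:,1])<15)&(P[:,2]>.12)&(img.max(1)-img.min(1)<40); print("tip T",np.percentile(T[m][:,2],99))
x=cv2.resize(t["img"][180:300,160:310],None,fx=5,fy=5,interpolation=2); cv2.imwrite("pics/t4.png",x[:,:,::-1])
E
python3 lift.py
```

```text
pre 13.18 [ 0.67  1.08 -0.55  1.79 -0.92  0.94  0.99] [0.4 0.3 1. ]
in False 13.93 [ 0.61  1.09 -0.62  1.84 -1.    0.81  1.02] [-0.1  0.3 -0.6]
end 17.35 [ 0.79  0.96 -0.84  2.15 -1.06  0.65  1.06] [ 0.1 -0.7  0.5]
269 [[62.0, -31.0, 127.0], [77.0, -1.0, 140.0], [88.0, 27.0, 177.0]]
tip T -21.24777913124144
```

View pics/t4.png

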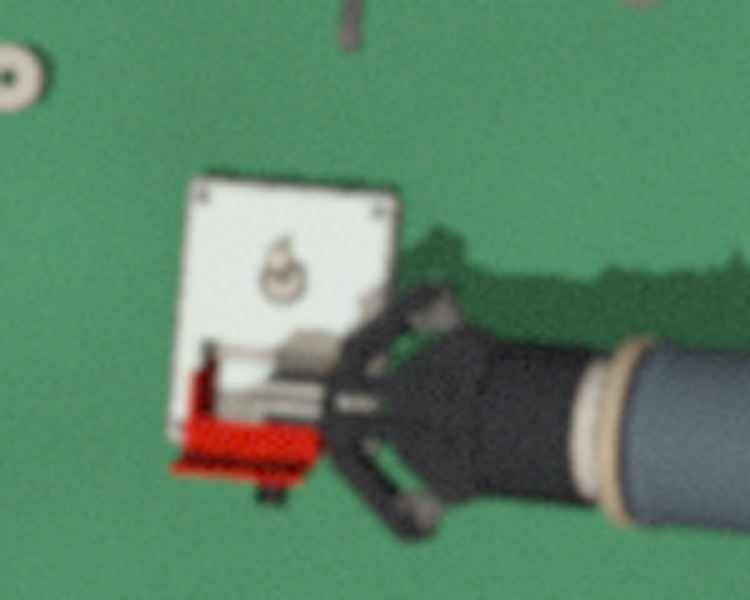

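The guard is open, standing upright at box x 62–88 and up to z 177, and the toggle is exposed at px (285,265), still off. I push the toggle with the same finger.

```bash
cat > tog.py <<'E'
from h import *
def st(n):
  s=get_state(); print(n,round(s["time"],2),np.round(s["joints"],2),np.round(s["ft_force"],1),np.round([(s["tcp_pos"]-O)@BX*1000-0,(s["tcp_pos"]-O)@BY*1000],1))
env.move_linear(side(25,3,160),speed=.1)
env.move_linear(side(25,80,190),speed=.2)
env.move_linear(side(-52,80,120),speed=.2)
env.move_linear(side(-52,80,88),speed=.15); st("pre")
hit=env.move_linear(side(-52,-10,88),speed=.15,force_limit=6); st(f"in {hit}")
if not hit:
  print(env.move_linear(side(-22,-10,88),speed=.06)); st("mid")
  print(env.move_linear(side(-2,-10,88),speed=.03,force_limit=8)); st("pushed")
  env.move_linear(side(-30,-10,88),speed=.15)
  env.move_linear(side(-40,80,100),speed=.2)
  st("out")
t=vision.camera("top"); P,u,v=world(t)
L=np.c_[(P-O)@BX,(P-O)@BY,P[:,2]]*1000
k=(abs(L[:,1])<12)&(abs(L[:,0]+5)<32)&(L[:,2]>85)&(L[:,2]<110)
print("knob",k.sum(),np.median(L[k],0).round(1) if k.any() else '')
x=cv2.resize(t["img"][180:300,160:310],None,fx=5,fy=5,interpolation=2); cv2.imwrite("pics/t5.png",x[:,:,::-1])
for th,h in ((1.65,77),(1.3,58),(.9,58),(.7,58)):
  x=35-85*np.cos(th)+h*np.sin(th); z=64+85*np.sin(th)+h*np.cos(th); print(th,x,z,env.inverse_kinematics(side(x,3,z-10),ori(TZ,-BX)))
print(env.inverse_kinematics(side(117,90,190),ori(TZ,-BX)))
E
python3 tog.py
```

```text
pre 19.4 [ 0.76  1.09 -0.67  1.83 -0.83  0.87  0.92] [ 0.2 -0.3 -0.5] [-51.4  63.1]
in False 20.15 [ 0.67  1.11 -0.75  1.89 -0.94  0.7   0.96] [ 0.2  0.4 -0.5] [-52.4 -26. ]
False
mid 20.8 [ 0.7   1.11 -0.79  1.97 -0.97  0.65  1.01] [-0.9  0.5 -0.2] [-21.7 -26.8]
True
pushed 21.26 [ 0.71  1.11 -0.8   1.99 -0.98  0.63  1.04] [3.1 0.4 1.8] [-12.5 -26.5]
out 22.13 [ 0.78  1.07 -0.68  1.87 -0.83  0.86  0.92] [-0.8  0.4  0.8] [-39.2  62.6]
knob 22 [ 8.8 -0.7 94.8]
1.65 118.48388273952412 142.6412189804646 [ 0.91039615  1.08502284 -1.00171682  2.31620564 -1.08585208  0.42219163
  1.17206015]
1.3 68.14897432110726 161.41737782068748 [ 0.83380393  0.99717991 -0.90225213  2.19357667 -1.04486141  0.58218993
  1.0720561 ]
0.9 27.596113455387567 166.63616547803463 [ 0.78016039  0.97503643 -0.84300434  2.09271381 -1.00704408  0.66660204
  0.99790629]
0.7 7.353039940604553 163.11935027770406 [ 0.75504589  0.98152278 -0.81769358  2.0419519  -0.98727695  0.69547367
  0.96889878]
[ 0.98474825  0.85464517 -0.78939289  2.22764436 -0.91362934  0.81479355
  1.03231105]
```

View pics/t5.png

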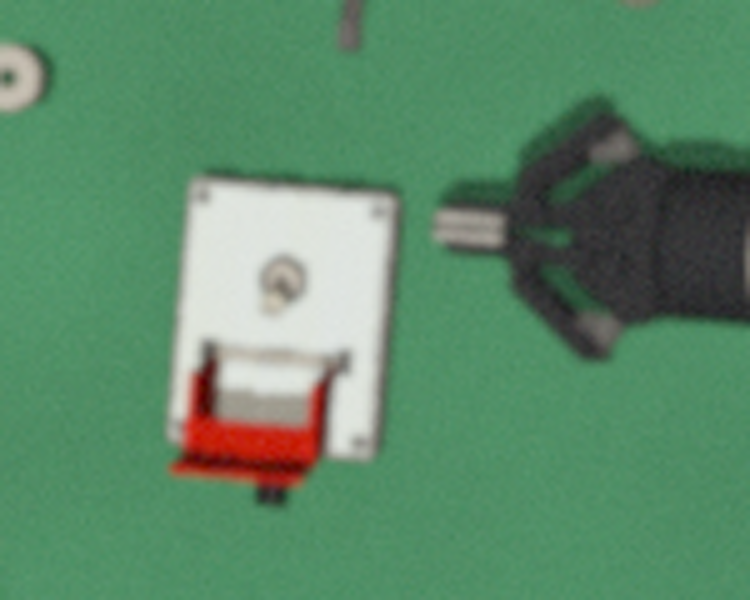

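The toggle is on: the knob is at box x 8.8 mm against an expected 8.2, and the push ended at its stop. Next I close the guard.

```bash
cat > close.py <<'E'
from h import *
def st(n):
  s=get_state(); print(n,round(s["time"],2),np.round(s["joints"],2),np.round(s["ft_force"],1))
env.move_linear(side(-20,90,190),speed=.2)
env.move_linear(side(118,90,190),speed=.2); st("back")
env.move_linear(side(118,90,140),speed=.2)
hit=env.move_linear(side(118,3,133),speed=.15,force_limit=6); st(f"in {hit}")
if not hit:
  for th in (1.55,1.4,1.25,1.1,.95,.8,.65):
    h=75 if th==1.55 else 60
    x=35-85*np.cos(th)+h*np.sin(th); z=64+85*np.sin(th)+h*np.cos(th)
    if env.move_linear(side(x,3,z-10),speed=.08,force_limit=15): st("HIT"); break
  st("end")
  env.move_linear(side(x+10,3,185),speed=.15)
  env.move_linear(side(x+10,100,215),speed=.2); env.wait(.5); st("out")
c=vision.camera("side"); save(c,"s6")
t=vision.camera("top"); P,u,v=world(t); img=t["img"][v,u].astype(int)
L=np.c_[(P-O)@BX,(P-O)@BY,P[:,2]]*1000
k=(img[:,0]>110)&(img[:,1]<70)&(img[:,2]<70)&(abs(L[:,1])<60)&(abs(L[:,0])<150)
print(k.sum(),np.percentile(L[k],[3,50,97],axis=0).round().tolist())
for lo in (-80,-50,-20,10):
  q=k&(L[:,0]>lo)&(L[:,0]<lo+20); print(lo,np.median(L[q],0).round(1))
save(t,"t6")
cv2.imwrite("pics/f6.png",cv2.resize(np.hstack([cv2.imread("pics/s6.png")[130:330,150:380],cv2.imread("pics/t6.png")[140:340,150:400]]),None,fx=1.65,fy=1.65,interpolation=2))
E
python3 close.py
```

```text
back 23.64 [ 0.98  0.85 -0.78  2.23 -0.93  0.82  1.05] [0.1 0.9 0.5]
in False 24.77 [ 0.92  1.09 -1.02  2.32 -1.06  0.4   1.14] [ 0.6  0.1 -0.6]
end 27.31 [ 0.79  1.01 -0.88  2.03 -0.92  0.65  0.9 ] [-0.6  0.2 -0.7]
out 28.84 [ 0.93  0.87 -0.82  1.97 -0.8   0.92  0.78] [-0.3 -0.  -0. ]
1109 [[-77.0, -29.0, 105.0], [-22.0, -1.0, 110.0], [32.0, 28.0, 114.0]]
-80 [-69.9  -1.  110. ]
-50 [-39.6  -1.3 110.1]
-20 [-10.   -0.4 109.7]
10 [ 20.1  -1.1 109.7]
```

View pics/f6.png

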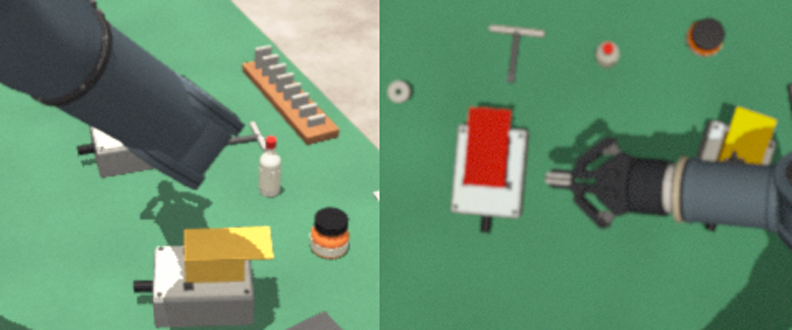

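The guard lies flat at 110 mm, so it is shut. I raise the arm clear, check the yellow guard, and hand in.

```bash
python3 - <<'E'
from h import *
p=np.array(get_state()["tcp_pos"]); env.move_linear(p+[0,0,.1],speed=.15); env.wait(.3)
s=vision.camera("side"); t=vision.camera("top")
for c,q in ((s,"yellow_guard"),(t,"oil_bottle"),(t,"chuck_key"),(t,"red_guard")):
  r=models.trace(c,q)[0]; P,_,_=world(c,r["pixels"]); print(q,r["p"],np.percentile(P,[2,50,98],axis=0).round(3).tolist())
ticket.sign_off(); print(get_state()["time"])
E
```

```text
yellow_guard 0.73 [[0.493, -0.27, 0.07], [0.544, -0.242, 0.11], [0.609, -0.192, 0.114]]
oil_bottle 0.7 [[0.695, -0.039, 0.02], [0.707, -0.021, 0.074], [0.727, -0.005, 0.113]]
chuck_key 0.58 [[0.683, 0.089, 0.005], [0.753, 0.129, 0.011], [0.769, 0.163, 0.016]]
red_guard 0.79 [[0.509, 0.133, 0.089], [0.564, 0.164, 0.109], [0.623, 0.198, 0.114]]
the job is handed in; nothing more can be done
the job is handed in; nothing more can be done
```

The lathe is switched on at the red box and the job is handed in. With the shut fingers alone, I lifted the red guard open, pushed the toggle to its stop, and tipped the guard forward so it dropped shut.

**Final checks**
- **Toggle:** the knob measured 8.8 mm to the hinge side before the guard closed, against 8.2 mm expected for fully on. The toggle cannot be seen under the shut guard, so this is my last look at it.
- **Red guard:** its top lies flat at 110 mm, which is fully shut.
- **Bystanders:** the yellow guard, oil bottle and chuck key are within a few mm of their first measured positions. I did not re-measure the other loose items; the arm's path stayed away from them. I did not look at the yellow toggle, but its guard stayed shut.
- **Time:** the last clock reading was 28.8 s, with only a short lift of the arm after that, so well inside the 58 s limit.

**What disagreed with the brief**
- **Fingertip:** the real fingertip sat about 18 mm behind the TCP, not 14 mm ahead of it as stated. My first lift stopped short and missed the lip without touching anything; I measured the offset and the second attempt worked.
- **Box direction:** the lip side faced away from the robot rather than to its left. I followed the images.

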